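# Start the jackscrew of a rack connector without cross-threading it

## Robot

A 6-joint arm with a two-finger parallel gripper is mounted at the origin on the work surface. World frame = base frame: x ahead of the robot, y to its left, z up, the work surface at z = 0. Lengths are in m, angles in degrees, forces in N, time in s.
With the tool pointing down it reaches from about 0.4 to 0.825 m from the base axis. Payload 7 kg.
Tool frame: the origin (TCP) lies at the very end of the fingers, on their centre line; the grasp point (between the pads) lies 19 mm behind it (ctrl.tcp_to_grasp is the distance from the TCP to the grasp point, in m); z points along the fingers, y is the direction in which the jaws open and shut (so a half turn about z gives the same grasp; the last joint's range is limited). The gripper opens to 88 mm and grips with 3 to 60 N. Pads are 19 mm wide; open, the fingers measure 130 mm over their backs; the gripper's body (78 mm by 193 mm) begins 47 mm behind the grasp point.
Start: joints at [-46.633, 20.546, 0.682, 0, -70.136, -16.507], TCP at [0.305, -0.602, 0.227] pointing down, gripper open.
Joint ranges: [-176.03, 176.03], [-82.01, 121.73], [-58.28, 71.71], [-173.87, 95.51], [-174.79, -0.11], [-173.66, 173.66]. Speed limits (degrees/s): [136.94, 136.94, 172.46, 180, 180, 180].

## Interface

Orientations are given as [roll, pitch, yaw] about the fixed x, y, z axes, in that order (R = Rz(yaw) Ry(pitch) Rx(roll)).
In Python, from plant import ctrl gives the robot as it stands.
- The arm moves only by the tool jog_arm, never from a script. Its argument "commands" is a list of rows, each an object of numbers: "x", "y", "z": the shift along the tool's x, y, z in cm; "roll": the turn about the tool's z in rad. In form: [{"x": .., "y": .., "z": .., "roll": ..}, ...]. A call has 1 to 12 rows; each row shifts and turns the commanded pose from where the row before left it, along the tool's axes as they then stand; what a row does not reach is not made up. A row lasts 1/10 s, in which the tool goes at most 50 mm and 8.59 degrees, less where a joint would pass 70% of its speed; a pose out of reach is approached as far as the arm can. A call is refused whole if a number of a shift passes 5 or a number of a turn 0.15, either way. A call with a gripper value outside its range is refused whole. "gripper" is the finger opening in cm, from 0 to 8.76, set as the call begins (left out, the last holds). The fingers move at their own pace and stop on an object; the grip force is fixed at half the most. Time passes only in rows, so rows that do not move let the fingers close. It gives the time, the measured TCP pose, the force and the opening at its end, in the units of the state.
- ctrl.get_obs(): the state, without advancing time (a new reading comes with each control period).
- ctrl.snapshot(name): name is "scene" or "top"; returns a dict with "image" (420x560x3 uint8, red, green, blue), "mtx" (3x3 intrinsics, pixels), "position" and "orientation" of the camera in the world. Camera axes: x right, y up, looking along -z (the intrinsics and any distortion apply to the point x, -y, -z); pixel columns grow to the right and rows downward; lengths in m; the calibration is good to about 2 mm. A picture is of the moment at which its call begins. There is no depth.
- ctrl.close_job(): hands the job in, once; it reports no verdict.
Trained networks look in the newest picture that a camera, given by its name, has taken for a name from the list of things; names that differ only in an ending like _2 or _b are one class to them, and where a whole thing is asked for, a point or a joint stands for the part that bears it (a point fixed in the world has none). Each returns a list of dicts, best first, with "confidence" (0 to 1); they miss things now and then, are a little off and sometimes report something else, mostly with a low value. They report only what shows in the picture. A call takes as long as a camera call. They do not tell look-alikes from the thing itself.
- ctrl.search_frame(camera, query): "position" ([column, row] as shares, 0 to 1, of the picture: columns of its width, rows of its height, amid what is visible of it).
- ctrl.regions_of(camera, query): "mask" (420x560 bool, what is visible of it) and "position" ([column, row] as shares, 0 to 1, of the picture: columns of its width, rows of its height, amid what is visible of it).
The state is a dict: "clock": time; "joint_pos": joint angles; "qvel": joint speeds; "tau": joint torques, N m; "tool_pos": TCP position; "orientation": TCP orientation; "force": force on the tool from outside, world axes, zero at the start; "moment": the same for the moment, N m; "opening": finger opening in m.
Only numpy, scipy, OpenCV 4.12 (cv2) and the standard library are available. Lean on these libraries where they do the work, as an engineer would, in place of code of your own. Each camera call takes 0.05 s, during which the arm holds its last target.

## Task

The plug is on its connector and one of its two captive knurled jackscrews is still pulled up: press that screw down until it stops on its brass threaded boss, turn it backward (counter-clockwise from above) under light pressure until you feel it drop into the thread, then turn it forward (clockwise) one turn. Never turn it forward before it has dropped, leave the other things on the bench as they are, and finish while still gripping the knob of the started screw.

Things in the scene. Friction and masses are not known exactly. Their poses are not given: they have to be found in the camera images.
- dock: Rack connector fixed to the bench: steel foot 100 x 200 x 12 mm, brown receptacle and plug, aluminium hood plate 50 x 160 mm, upper face 88 mm above the bench (94 mm in its middle 34 x 40 mm). Origin: centre of the foot's underside; y along the connector, z up. The screw to start is at y = +55 mm; the other, already home and fixed, at -55 mm (same knob, its top at 118 mm).
- knob: Knurled round aluminium knob of the pulled-up jackscrew, 34 mm across, 22 mm tall, slotted top; a 10 mm shank runs down from it. Origin: centre of its underside, on the screw axis, z up. It only slides along and turns about this vertical axis. A rubber ring holds it at any height (2.5 N friction either way, weight about 1.4 N). At the start its underside is 133 to 139 mm above the bench.
- thread (a point): Centre of the mouth of the brass threaded boss (26 mm across, 72 mm above the bench) under the hood plate, on the screw axis. Right-hand thread, 6 mm per turn, play about 1 mm, torque under 0.1 Nm. Where it starts is hidden and varies: the drop comes 0.9 to 2.4 rad backward of the starting angle, then once every turn. The screw drops only if pressed down lightly.
- screw_turn (a joint): Turning angle of the screw, rad: 0 at the start, grows counter-clockwise from above (backward), falls when turned forward; no end stops. Height of the knob's underside above the bench: 121.7 to 123.2 mm resting on the boss before the drop (creeping up to 124 as it turns back), 118 mm once dropped, then 6 mm lower per forward turn: 112 mm after one turn.
- flux_bottle: Bystander: white dropper bottle, 42 mm across, 105 mm tall, standing. Origin: centre of its underside.
- jar: Bystander: small amber jar with black cap, 48 mm across, 50 mm tall. Origin: centre of its underside.
- pliers: Bystander: pliers lying flat, 150 mm long, red handles. Origin: under the pivot.
- driver: Bystander: screwdriver lying, 180 mm long. Origin: under the middle.
- spool: Bystander: grey wire spool, 52 mm across, 38 mm tall. Origin: centre of its underside.
- parts_box: Bystander: open cardboard box 100 x 80 x 45 mm. Origin: centre of its underside.
- spare_plug: Bystander: dark brown spare plug 30 x 90 x 22 mm with brass pins. Origin: centre of its underside.
Not all that is in view belongs to the job. Leave any blue look-alike of the dock alone.

How it is judged (in metres and radians):
On the way, in this order (a step that is already met when the one before it is completed fails the run):
1. the screw is pressed down onto the boss (z of knob in the frame of dock below 0.1248 m), for 0.1 s.
2. turned backward, the screw has dropped into the thread (z of knob in the frame of dock below 0.1202 m and value of joint screw_turn above 0.3 rad), for 0.1 s.
At the end, for the whole second after the job is handed in: The screw is started by one turn: its knob's underside is between 109.4 and 114.7 mm above the connector's base (112 mm nominal, about a quarter turn less to 0.4 turn more), it is not turning, and the gripper still holds the knob with more than 1.5 N (z of knob in the frame of dock between 0.1094 and 0.1147 m and contact force between knob and the fingers above 1.5 N and velocity of joint screw_turn between -0.1 and 0.1 rad/s); the arm keeps its last pose, push and grip.
It fails at once if the screw is turned forward (more than 0.45 rad past its starting angle) before it has dropped (value of joint screw_turn below -0.45 rad and z of knob in the frame of dock above 0.1212 m).
It fails at once if a bystander is moved by more than 30 mm (distance of any of flux_bottle, jar, pliers, driver, spool, parts_box, spare_plug from where it was at the start of the episode above 0.03 m).
It also fails if it takes over 64 s, if anything falls off the work surface, if the arm or the gripper's body presses on something with over 40 N, if the wrist force passes 120 N, or if a joint passes its speed limit or range.

## Working session

There is one attempt and no reset: what is moved stays moved. The work goes in short steps, Python scripts to look and compute and a tool call to move; the robot and the scene stay as the last step left them, time stands still between calls to the robot, and variables do not carry over. Pictures are saved under pics/ and viewed, and the job is handed in when it is done.

Besides the shell and the picture viewer there is one more tool, called after "Request:" as a command line: name --argument value ..., lists and objects as JSON in quotes. jog_arm: Moves the arm, as the interface text tells. Its arguments: {"type":"object","properties":{"commands":{"type":"array"},"gripper":{"type":"number"}},"required":["commands"]}

```bash
ls; mkdir -p pics
cat > h.py <<'E'
import numpy as np, cv2
from plant import ctrl
from scipy.spatial.transform import Rotation as Ro
def snap(cam,name=None):
    s=ctrl.snapshot(cam)
    if name: cv2.imwrite(f'pics/{name}.png',s['image'][:,:,::-1])
    return s
E
python3 - <<'E'
from h import *
o=ctrl.get_obs(); print(o)
for c in ('scene','top'):
    s=snap(c,c+'0'); print(c,{k:v for k,v in s.items() if k!='image'})
    for q in ('dock','knob','thread'):
        print(c,q,[(np.round(d['position'],4),round(d['confidence'],2)) for d in ctrl.search_frame(c,q)])
E
```

```text
pics
{'clock': 0.0, 'joint_pos': array([-4.66330841e+01,  2.05911850e+01,  6.34513573e-01, -2.02151209e-02,
       -7.01350390e+01, -1.65055480e+01]), 'qvel': array([ 0.02599364, -0.04130462,  0.02133238, -0.0702765 ,  0.04693418,
       -0.08412534]), 'tau': array([-2.31527352e-03, -5.82722068e+01,  2.93053865e+01,  6.99752927e+00,
        6.80784593e-03, -1.58754528e-04]), 'tool_pos': array([ 0.30473608, -0.60175953,  0.22563082]), 'orientation': array([ 1.79906669e+02, -7.83778821e-03, -1.53145510e+02]), 'force': array([-0.04904644,  0.28699044, -1.47625283]), 'moment': array([-0.00182652, -0.02434251, -0.04963508]), 'opening': 0.08731367467403639}
scene {'mtx': array([[402.75048941,   0.        , 288.34371552],
       [  0.        , 402.75048941, 206.5411647 ],
       [  0.        ,   0.        ,   1.        ]]), 'position': array([ 0.97392684, -0.68201279,  0.6338467 ]), 'orientation': array([58.82091304, -0.6331667 , 36.0886854 ])}
scene dock [(array([0.5861, 0.4967]), 0.97), (array([0.4995, 0.4076]), 0.86), (array([0.2727, 0.591 ]), 0.76), (array([0.5252, 0.6548]), 0.67)]
scen
[... 332 characters left out ...]
   , 483.67729656, 207.18771049],
       [  0.        ,   0.        ,   1.        ]]), 'position': array([0.37157352, 0.04107337, 1.50256817]), 'orientation': array([  4.14574835,  -0.78944414, -91.52577555])}
top dock [(array([0.3893, 0.4905]), 0.84), (array([0.5452, 0.4171]), 0.8), (array([0.6332, 0.6662]), 0.77), (array([0.3111, 0.7007]), 0.62)]
top knob [(array([0.262 , 0.6886]), 0.68), (array([0.6136, 0.6488]), 0.61), (array([0.3534, 0.4552]), 0.55), (array([0.4821, 0.4681]), 0.4)]
top thread [(array([0.5432, 0.4186]), 0.87), (array([0.3079, 0.6936]), 0.82), (array([0.3859, 0.4862]), 0.79), (array([0.63  , 0.6681]), 0.56), (array([0.6916, 0.3581]), 0.49), (array([0.4875, 0.4721]), 0.4)]
```

View pics/scene0.png

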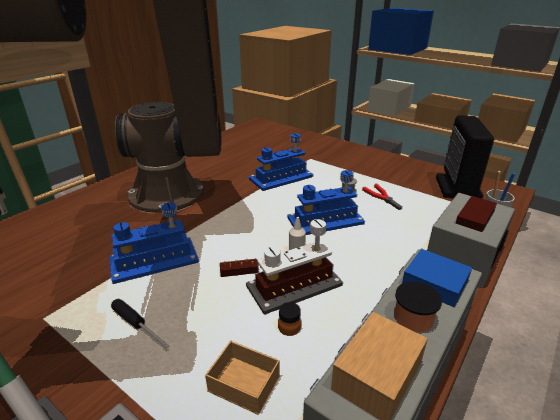

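View pics/top0.png

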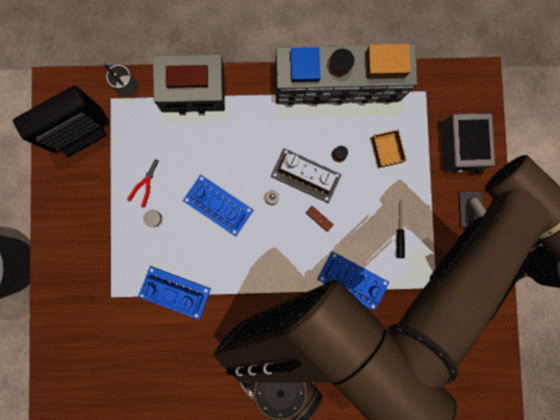

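Run:
```python
import cv2
a=cv2.imread('pics/top0.png')[130:220,240:360]; cv2.imwrite('pics/topc.png',cv2.resize(a,None,fx=6,fy=6,interpolation=cv2.INTER_CUBIC))
a=cv2.imread('pics/scene0.png')[200:320,210:360]; cv2.imwrite('pics/scenec.png',cv2.resize(a,None,fx=5,fy=5,interpolation=cv2.INTER_CUBIC))
```

```text
(no output)
```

View pics/topc.png

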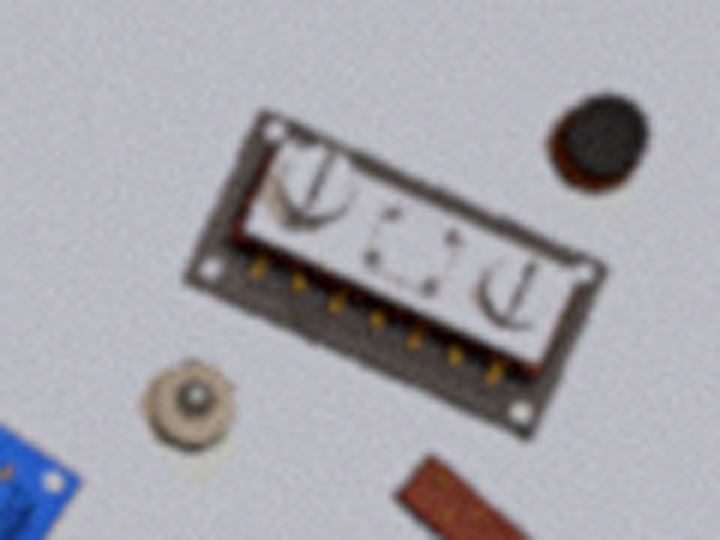

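View pics/scenec.png

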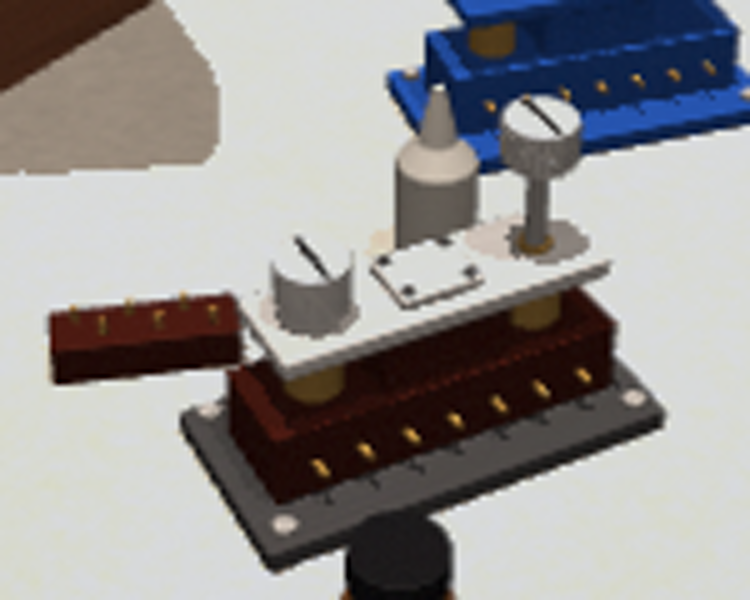

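```bash
cat >> h.py <<'E'
def proj(s,P):
    R=Ro.from_euler('xyz',s['orientation'],degrees=True).as_matrix()
    c=(np.atleast_2d(P)-s['position'])@R
    c=c*[1,-1,-1]
    return (c[:,:2]/c[:,2:])@np.diag([s['mtx'][0,0],s['mtx'][1,1]])+s['mtx'][:2,2]
E
python3 - <<'E'
from h import *
from scipy.optimize import least_squares
t=snap('top'); s=snap('scene')
f=lambda a,k,off:(np.array(a,float)+.5)/k-.5+off
T=f([(262,110),(185,282),(530,438),(608,268)],6,[240,130])
Tl=f([(318,180)],6,[240,130]); Tf=f([(522,292)],6,[240,130])
S=f([(182,415),(275,556),(663,408)],5,[210,200])
Sl=f([(541,117)],5,[210,200]); Sf=f([(312,257)],5,[210,200])
# dock frame: +y toward raised knob. world: top view left = +y
def W(p,L):
    c,sn=np.cos(p[2]),np.sin(p[2]); L=np.array(L,float)
    return np.c_[L[:,0]*c-L[:,1]*sn+p[0],L[:,0]*sn+L[:,1]*c+p[1],L[:,2]]
def res(p,full=False):
    # top view: up = +x? A: upleft (+x,+y), B: (-x,+y), C:(-x,-y), D:(+x,-y)
    F=[(.05,.1,.012),(-.05,.1,.012),(-.05,-.1,.012),(.05,-.1,.012)]
    r=[proj(t,W(p,F))-T, proj(t,W(p,[(0,.055,p[3]+.022)]))-Tl, proj(t,W(p,[(0,-.055,.118)]))-Tf,
       proj(s,W(p,[F[2],F[3],F[0]]))-S, proj(s,W(p,[(0,.055,p[3]+.022)]))-Sl, proj(s,W(p,[(0,-.055,.118)]))-Sf]
    return np.vstack(r) if full else np.vstack(r).ravel()
for y0 in (0,.5,-.5):
    r=least_squares(res,[.45,0,y0,.136]); print(r.x,np.degrees(r.x[2]),r.cost)
p=r.x; print(np.round(res(p,True),1)); k=W(p,[(0,.055,p[3])]); print('knob',k)
np.save('dock.npy',p)
E
```

```text
[ 0.57804343 -0.10707634 -0.44707579  0.13319158] -25.615555966515924 7.149104477588193
[ 0.57804343 -0.10707634 -0.44707579  0.13319158] -25.6155560809517 7.1491044775880255
[ 0.57804343 -0.10707634 -0.44707579  0.13319158] -25.6155559350371 7.149104477588167
[[-1.  -1.1]
 [-1.3 -0.7]
 [ 0.2 -0.4]
 [-0.  -1.3]
 [-0.5 -0.2]
 [-0.6 -1.2]
 [-1.6 -0.6]
 [-1.4  0. ]
 [ 0.1 -0.4]
 [-0.7 -0. ]
 [-0.6  0.2]]
knob [[ 0.60182161 -0.057482    0.13319158]]
```

Request:
jog_arm --commands '[{"x": -1.5, "y": 1.0}, {"x": -3, "y": 2}, {"x": -4, "y": 2.8}, {"x": -4, "y": 2.8}, {"x": -4, "y": 2.8}, {"x": -4, "y": 2.8}, {"x": -4, "y": 2.8}, {"x": -4, "y": 2.8}, {"x": -4, "y": 2.8}, {"x": -4, "y": 2.8}, {"x": -4, "y": 2.8}, {"x": -4, "y": 2.8}]' --gripper 8.76

```text
validation failed for argument at $.co...
```

Request:
jog_arm --commands '[{"roll": -0.14}, {"roll": -0.14}, {"roll": -0.14}, {"roll": -0.14}, {"roll": -0.14}, {"roll": -0.14}, {"roll": -0.14}, {"roll": -0.14}, {"roll": -0.14}, {"roll": -0.14}, {"roll": -0.14}, {"roll": -0.14}]'

```text
validation failed for argument at $.co...
```

```bash
cat > st.py <<'E'
from h import *
o=ctrl.get_obs()
for k in ('clock','joint_pos','tool_pos','orientation','force','moment','opening'): print(k,np.round(o[k],4))
E
cat > tgt.py <<'E'
import sys
from h import *
o=ctrl.get_obs(); R=Ro.from_euler('xyz',o['orientation'],degrees=True).as_matrix()
t=np.array([float(a) for a in sys.argv[1:4]]); print('tool shift cm',np.round(R.T@(t-o['tool_pos'])*100,2))
E
python3 st.py; python3 tgt.py .602 -.0575 .225
```

```text
clock 0.5
joint_pos [-4.66347e+01  2.05453e+01  6.79200e-01 -3.00000e-03 -7.01368e+01
 -1.65066e+01]
tool_pos [ 0.3049 -0.6021  0.2265]
orientation [ 1.799964e+02  1.900000e-03 -1.531424e+02]
force [-0.633   0.9591 -0.3167]
moment [0.0113 0.0184 0.0219]
opening 0.0879
tool shift cm [-51.11  35.17   0.16]
```

Request:
jog_arm --commands '[{"x": -1.5, "y": 1.0, "z": 0, "roll": 0}, {"x": -3, "y": 2, "z": 0, "roll": 0}, {"x": -4, "y": 2.8, "z": 0, "roll": 0}, {"x": -4, "y": 2.8, "z": 0, "roll": 0}]' --gripper 8.76

```text
clock: 0.9
tool_pos: [0.378, -0.4672, 0.2264]
orientation: [180.0, 0.0, -153.2]
force: [1.3, 0.2, 0.5]
opening: 0.0875
```

Request:
jog_arm --commands '[{"x": -4, "y": 2.8, "z": 0, "roll": 0}, {"x": -4, "y": 2.8, "z": 0, "roll": 0}, {"x": -4, "y": 2.8, "z": 0, "roll": 0}, {"x": -4, "y": 2.8, "z": 0, "roll": 0}, {"x": -4, "y": 2.8, "z": 0, "roll": 0}, {"x": -4, "y": 2.8, "z": 0, "roll": 0}, {"x": -4, "y": 2.8, "z": 0, "roll": 0}, {"x": -4, "y": 2.8, "z": 0, "roll": 0}, {"x": -3, "y": 2, "z": 0, "roll": 0}, {"x": -2, "y": 1.5, "z": 0, "roll": 0}]'

```text
clock: 1.9
tool_pos: [0.5914, -0.0677, 0.2266]
orientation: [-180.0, 0.0, -153.0]
force: [-0.3, -1.0, -1.2]
opening: 0.0881
```

Request:
jog_arm --commands '[{"x": 0, "y": 0, "z": 0, "roll": -0.14}, {"x": 0, "y": 0, "z": 0, "roll": -0.14}, {"x": 0, "y": 0, "z": 0, "roll": -0.14}, {"x": 0, "y": 0, "z": 0, "roll": -0.14}, {"x": 0, "y": 0, "z": 0, "roll": -0.14}, {"x": 0, "y": 0, "z": 0, "roll": -0.14}, {"x": 0, "y": 0, "z": 0, "roll": -0.14}, {"x": 0, "y": 0, "z": 0, "roll": -0.14}, {"x": 0, "y": 0, "z": 0, "roll": -0.14}, {"x": 0, "y": 0, "z": 0, "roll": -0.14}, {"x": 0, "y": 0, "z": 0, "roll": -0.14}, {"x": 0, "y": 0, "z": 0, "roll": 0}]'

```text
clock: 3.1
tool_pos: [0.5904, -0.0702, 0.2267]
orientation: [-180.0, 0.0, -64.8]
force: [-0.1, 0.5, -0.3]
opening: 0.0876
```

```bash
python3 st.py; python3 tgt.py .602 -.0575 .225
python3 - <<'E'
from h import *
s=snap('scene','scene1'); t=snap('top','top1')
a=s['image'][150:320,200:400,::-1]; cv2.imwrite('pics/s1c.png',cv2.resize(a,None,fx=3.5,fy=3.5,interpolation=cv2.INTER_CUBIC))
E
```

```text
clock 3.1
joint_pos [ 1.20367e+01  1.30181e+01 -9.84690e+00 -6.60000e-03 -6.71144e+01
  1.31987e+01]
tool_pos [ 0.5904 -0.0702  0.2267]
orientation [-1.799785e+02  1.200000e-03 -6.476720e+01]
force [-0.1425  0.4642 -0.2954]
moment [0.0679 0.1354 0.0025]
opening 0.0876
tool shift cm [-0.65 -1.59  0.17]
```

View pics/s1c.png

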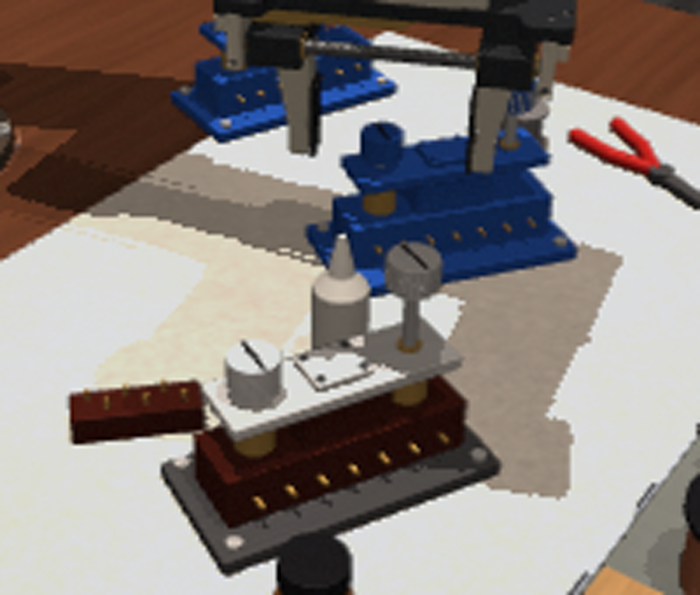

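Request:
jog_arm --commands '[{"x": -0.3, "y": -0.8, "z": 0, "roll": 0}, {"x": -0.35, "y": -0.8, "z": 0, "roll": 0}, {"x": 0, "y": 0, "z": 2, "roll": 0}, {"x": 0, "y": 0, "z": 2, "roll": 0}, {"x": 0, "y": 0, "z": 1, "roll": 0}, {"x": 0, "y": 0, "z": 0, "roll": 0}]'

```text
clock: 3.8
tool_pos: [0.6018, -0.0578, 0.1749]
orientation: [179.8, 0.0, -64.9]
force: [0.5, 1.1, -0.5]
opening: 0.0876
```

```bash
python3 st.py
python3 - <<'E'
from h import *
s=snap('scene','scene2')
R=Ro.from_euler('xyz',ctrl.get_obs()['orientation'],degrees=True).as_matrix(); p=ctrl.get_obs()['tool_pos']
im=s['image'][:,:,::-1].copy(); im=im[150:320,200:400]; im=cv2.resize(im,None,fx=3.5,fy=3.5,interpolation=cv2.INTER_CUBIC)
for y in (-.044,0,.044):
    for x in (-.0095,.0095):
        q=((proj(s,p+R@[x,y,0])[0]-[200,150])+.5)*3.5-.5; cv2.circle(im,tuple(int(v) for v in q),3,(0,0,255),-1)
q=((proj(s,[.602,-.0575,.1552])[0]-[200,150])+.5)*3.5-.5; cv2.circle(im,tuple(int(v) for v in q),3,(0,255,0),-1)
cv2.imwrite('pics/s2c.png',im)
E
```

```text
clock 3.8
joint_pos [ 1.29994e+01  1.62476e+01 -1.25557e+01 -1.25000e-02 -6.13712e+01
  1.20697e+01]
tool_pos [ 0.6018 -0.0578  0.1749]
orientation [ 1.798317e+02  4.720000e-02 -6.493700e+01]
force [ 0.4677  1.1024 -0.5378]
moment [-0.0106  0.1024  0.0183]
opening 0.0876
```

View pics/s2c.png

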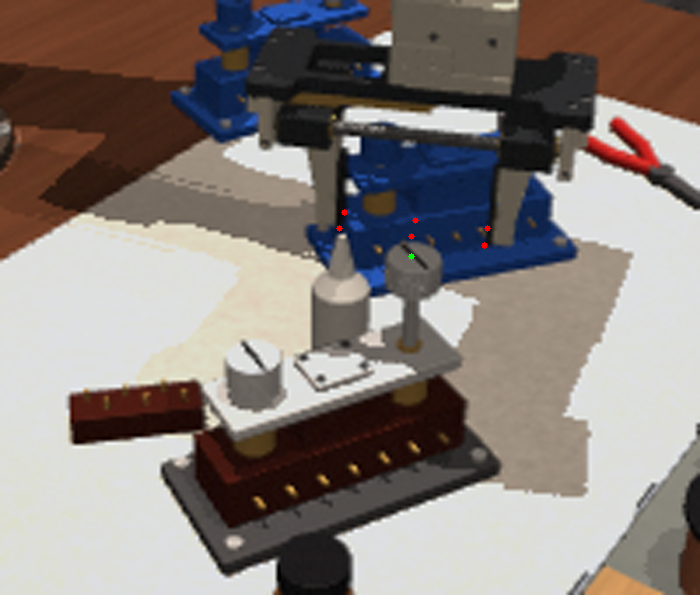

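Request:
jog_arm --commands '[{"x": 0, "y": 0, "z": 1, "roll": 0}, {"x": 0, "y": 0, "z": 1, "roll": 0}, {"x": 0, "y": 0, "z": 1, "roll": 0}, {"x": 0, "y": 0, "z": 1, "roll": 0}, {"x": 0, "y": 0, "z": 0.9, "roll": 0}, {"x": 0, "y": 0, "z": 0, "roll": 0}]'

```text
clock: 4.45
tool_pos: [0.6014, -0.0582, 0.1258]
orientation: [179.9, 0.1, -64.9]
force: [-0.4, -0.7, 1.0]
opening: 0.0874
```

Request:
jog_arm --commands '[{"x": 0, "y": 0, "z": 0, "roll": 0}, {"x": 0, "y": 0, "z": 0, "roll": 0}, {"x": 0, "y": 0, "z": 0, "roll": 0}, {"x": 0, "y": 0, "z": 0, "roll": 0}, {"x": 0, "y": 0, "z": 0, "roll": 0}, {"x": 0, "y": 0, "z": 0, "roll": 0}, {"x": 0, "y": 0, "z": 0, "roll": 0}, {"x": 0, "y": 0, "z": 0, "roll": 0}]' --gripper 2.5

```text
clock: 5.25
tool_pos: [0.6027, -0.058, 0.1276]
orientation: [-180.0, -0.0, -64.9]
force: [0.6, 0.3, 0.7]
opening: 0.0332
```

```bash
python3 st.py
python3 - <<'E'
from h import *
s=snap('scene')
a=s['image'][150:320,200:400,::-1]; cv2.imwrite('pics/s3c.png',cv2.resize(a,None,fx=3.5,fy=3.5,interpolation=cv2.INTER_CUBIC))
E
```

```text
clock 5.25
joint_pos [ 1.29737e+01  1.86494e+01 -1.59345e+01 -1.40000e-03 -5.53836e+01
  1.21239e+01]
tool_pos [ 0.6027 -0.058   0.1276]
orientation [-1.799679e+02 -5.700000e-03 -6.490320e+01]
force [0.641  0.3089 0.7486]
moment [ 0.1921 -0.1362 -0.0046]
opening 0.0332
```

View pics/s3c.png

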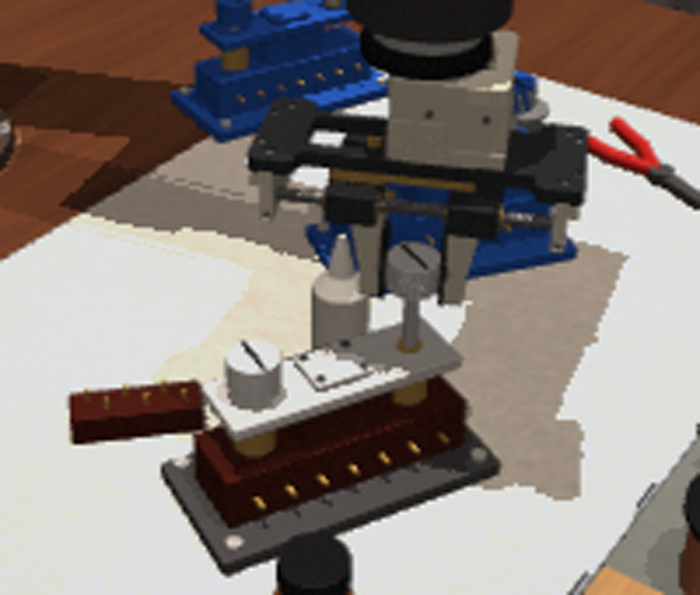

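Request:
jog_arm --commands '[{"x": 0, "y": 0, "z": 0.2, "roll": 0}, {"x": 0, "y": 0, "z": 0.2, "roll": 0}, {"x": 0, "y": 0, "z": 0.2, "roll": 0}, {"x": 0, "y": 0, "z": 0.2, "roll": 0}, {"x": 0, "y": 0, "z": 0.1, "roll": 0}, {"x": 0, "y": 0, "z": 0.1, "roll": 0}, {"x": 0, "y": 0, "z": 0, "roll": 0}]'

```text
clock: 6.0
tool_pos: [0.6026, -0.058, 0.1174]
orientation: [-180.0, -0.0, -64.9]
force: [2.5, 1.2, -2.0]
opening: 0.0333
```

Request:
jog_arm --commands '[{"x": 0, "y": 0, "z": 0.1, "roll": 0}, {"x": 0, "y": 0, "z": 0, "roll": 0}]'

```text
clock: 6.2
tool_pos: [0.6026, -0.058, 0.1165]
orientation: [-180.0, -0.0, -64.9]
force: [2.8, 1.5, -1.0]
opening: 0.0332
```

Request:
jog_arm --commands '[{"x": 0, "y": 0, "z": 0.1, "roll": 0}, {"x": 0, "y": 0, "z": 0, "roll": 0}]'

```text
clock: 6.4
tool_pos: [0.6026, -0.058, 0.1155]
orientation: [-180.0, -0.0, -64.9]
force: [3.6, 1.8, -0.6]
opening: 0.0335
```

Request:
jog_arm --commands '[{"x": 0, "y": 0, "z": 0.1, "roll": 0}, {"x": 0, "y": 0, "z": 0, "roll": 0}]'

```text
clock: 6.6
tool_pos: [0.6027, -0.058, 0.1151]
orientation: [-180.0, -0.0, -64.9]
force: [1.2, 1.8, 4.1]
opening: 0.0334
```

Request:
jog_arm --commands '[{"x": 0, "y": 0, "z": 0.1, "roll": 0}, {"x": 0, "y": 0, "z": 0, "roll": 0}]'

```text
clock: 6.8
tool_pos: [0.6027, -0.0581, 0.1149]
orientation: [-179.9, -0.0, -64.9]
force: [-0.6, 2.6, 11.2]
opening: 0.0332
```

Request:
jog_arm --commands '[{"x": 0, "y": 0, "z": 0.1, "roll": 0}, {"x": 0, "y": 0, "z": 0, "roll": 0}]'

```text
clock: 7.0
tool_pos: [0.6028, -0.0582, 0.1148]
orientation: [-179.9, -0.1, -64.9]
force: [-3.1, 2.4, 16.6]
opening: 0.0337
```

Request:
jog_arm --commands '[{"x": 0, "y": 0, "z": -0.13, "roll": 0}, {"x": 0, "y": 0, "z": 0, "roll": -0.1}, {"x": 0, "y": 0, "z": 0, "roll": -0.1}, {"x": 0, "y": 0, "z": 0, "roll": -0.1}, {"x": 0, "y": 0, "z": 0, "roll": 0}]'

```text
clock: 7.5
tool_pos: [0.6025, -0.0583, 0.1151]
orientation: [-180.0, -0.0, -47.5]
force: [-2.1, 1.2, 10.0]
opening: 0.0335
```

```bash
python3 st.py
```

```text
clock 7.5
joint_pos [ 1.29710e+01  1.93457e+01 -1.67865e+01  4.43000e-02 -5.38328e+01
  2.95119e+01]
tool_pos [ 0.6025 -0.0583  0.1151]
orientation [-1.799872e+02 -4.830000e-02 -4.749100e+01]
force [-2.0696  1.2278  9.9874]
moment [0.5689 0.7822 0.0357]
opening 0.0335
```

Request:
jog_arm --commands '[{"x": 0, "y": 0, "z": 0, "roll": -0.1}, {"x": 0, "y": 0, "z": 0, "roll": -0.1}, {"x": 0, "y": 0, "z": 0, "roll": -0.1}, {"x": 0, "y": 0, "z": 0, "roll": -0.1}, {"x": 0, "y": 0, "z": 0, "roll": 0}]'

```text
clock: 8.0
tool_pos: [0.6023, -0.0586, 0.1154]
orientation: [180.0, -0.0, -24.6]
force: [-2.4, 0.1, 12.8]
opening: 0.0332
```

Request:
jog_arm --commands '[{"x": 0, "y": 0, "z": 0, "roll": -0.1}, {"x": 0, "y": 0, "z": 0, "roll": 0}]'

```text
clock: 8.2
tool_pos: [0.6023, -0.0587, 0.1155]
orientation: [180.0, -0.0, -18.9]
force: [-4.0, 0.2, 13.4]
opening: 0.033
```

Request:
jog_arm --commands '[{"x": 0, "y": 0, "z": 0, "roll": -0.1}, {"x": 0, "y": 0, "z": 0, "roll": 0}]'

```text
clock: 8.4
tool_pos: [0.6023, -0.0588, 0.1156]
orientation: [179.9, -0.0, -13.1]
force: [-3.4, -0.6, 14.3]
opening: 0.0333
```

Request:
jog_arm --commands '[{"x": 0, "y": 0, "z": 0, "roll": -0.1}, {"x": 0, "y": 0, "z": 0, "roll": 0}]'

```text
clock: 8.6
tool_pos: [0.6023, -0.0589, 0.1156]
orientation: [179.9, -0.0, -7.4]
force: [-3.2, -0.4, 14.0]
opening: 0.0329
```

Request:
jog_arm --commands '[{"x": 0, "y": 0, "z": -0.08, "roll": -0.05}, {"x": 0, "y": 0, "z": 0, "roll": -0.05}, {"x": 0, "y": 0, "z": 0, "roll": 0}]'

```text
clock: 8.9
tool_pos: [0.6022, -0.059, 0.1159]
orientation: [179.9, -0.0, -1.8]
force: [-1.0, -2.1, 10.6]
opening: 0.0335
```

Request:
jog_arm --commands '[{"x": 0, "y": 0, "z": 0, "roll": -0.1}, {"x": 0, "y": 0, "z": 0, "roll": 0}]'

```text
clock: 9.1
tool_pos: [0.6022, -0.0591, 0.116]
orientation: [179.9, -0.0, 4.1]
force: [-1.7, -2.1, 10.9]
opening: 0.0332
```

Request:
jog_arm --commands '[{"x": 0, "y": 0, "z": 0, "roll": -0.1}, {"x": 0, "y": 0, "z": 0, "roll": 0}]'

```text
clock: 9.3
tool_pos: [0.6023, -0.0592, 0.1161]
orientation: [179.9, 0.0, 9.8]
force: [-1.1, -2.2, 11.3]
opening: 0.0334
```

Request:
jog_arm --commands '[{"x": 0, "y": 0, "z": 0, "roll": -0.1}, {"x": 0, "y": 0, "z": 0, "roll": 0}]'

```text
clock: 9.5
tool_pos: [0.6023, -0.0593, 0.1161]
orientation: [179.9, 0.0, 15.5]
force: [-2.6, -2.8, 10.8]
opening: 0.0334
```

Request:
jog_arm --commands '[{"x": 0, "y": 0, "z": -0.03, "roll": -0.1}, {"x": 0, "y": 0, "z": 0, "roll": 0}]'

```text
clock: 9.7
tool_pos: [0.6024, -0.0594, 0.1162]
orientation: [179.9, 0.0, 21.2]
force: [-0.6, -3.0, 8.6]
opening: 0.0335
```

Request:
jog_arm --commands '[{"x": 0, "y": 0, "z": 0, "roll": -0.1}, {"x": 0, "y": 0, "z": 0, "roll": 0}]'

```text
clock: 9.9
tool_pos: [0.6024, -0.0595, 0.1162]
orientation: [179.9, 0.0, 27.0]
force: [-0.2, -4.8, 9.5]
opening: 0.0332
```

Request:
jog_arm --commands '[{"x": 0, "y": 0, "z": 0, "roll": -0.1}, {"x": 0, "y": 0, "z": 0, "roll": 0}]'

```text
clock: 10.1
tool_pos: [0.6025, -0.0595, 0.1162]
orientation: [179.9, 0.0, 32.7]
force: [-0.5, -4.3, 9.0]
opening: 0.0334
```

Request:
jog_arm --commands '[{"x": 0, "y": 0, "z": 0, "roll": -0.1}, {"x": 0, "y": 0, "z": 0, "roll": 0}]'

```text
clock: 10.3
tool_pos: [0.6025, -0.0595, 0.116]
orientation: [179.9, 0.0, 38.4]
force: [0.9, -5.3, 7.3]
opening: 0.0333
```

```bash
python3 st.py
```

```text
clock 10.3
joint_pos [ 12.8993  19.3124 -16.7461   0.1421 -53.9374 115.4477]
tool_pos [ 0.6025 -0.0595  0.116 ]
orientation [1.798945e+02 4.580000e-02 3.843060e+01]
force [ 0.949  -5.3163  7.2701]
moment [-2.0908 -0.2571  0.0257]
opening 0.0333
```

Request:
jog_arm --commands '[{"x": 0, "y": 0, "z": 0, "roll": -0.08}, {"x": 0, "y": 0, "z": 0, "roll": 0}]'

```text
clock: 10.5
tool_pos: [0.6025, -0.0596, 0.1158]
orientation: [179.9, 0.1, 43.0]
force: [1.3, -4.5, 4.9]
opening: 0.0336
```

Request:
jog_arm --commands '[{"x": 0, "y": 0, "z": 0, "roll": -0.08}, {"x": 0, "y": 0, "z": 0, "roll": 0}]'

```text
clock: 10.7
tool_pos: [0.6026, -0.0596, 0.1156]
orientation: [179.9, 0.1, 47.6]
force: [3.0, -5.9, 3.4]
opening: 0.0336
```

Request:
jog_arm --commands '[{"x": 0, "y": 0, "z": 0, "roll": -0.08}, {"x": 0, "y": 0, "z": 0, "roll": 0}]'

```text
clock: 10.9
tool_pos: [0.6027, -0.0596, 0.1154]
orientation: [179.9, 0.1, 52.1]
force: [2.6, -6.2, 1.9]
opening: 0.0334
```

Request:
jog_arm --commands '[{"x": 0, "y": 0, "z": 0, "roll": 0}, {"x": 0, "y": 0, "z": 0, "roll": 0}, {"x": 0, "y": 0, "z": 0, "roll": 0}]'

```text
clock: 11.2
tool_pos: [0.6027, -0.0596, 0.1154]
orientation: [179.9, 0.1, 52.0]
force: [3.0, -5.7, 0.9]
opening: 0.0332
```

Request:
jog_arm --commands '[{"x": 0, "y": 0, "z": 0.1, "roll": 0}, {"x": 0, "y": 0, "z": 0, "roll": 0}, {"x": 0, "y": 0, "z": 0, "roll": 0}]'

```text
clock: 11.5
tool_pos: [0.6026, -0.0596, 0.1141]
orientation: [179.9, 0.1, 52.0]
force: [4.4, -5.6, -0.7]
opening: 0.0333
```

Request:
jog_arm --commands '[{"x": 0, "y": 0, "z": 0.1, "roll": 0}, {"x": 0, "y": 0, "z": 0.1, "roll": 0}, {"x": 0, "y": 0, "z": 0, "roll": 0}]'

```text
clock: 11.8
tool_pos: [0.6026, -0.0596, 0.1121]
orientation: [179.9, 0.1, 52.0]
force: [4.3, -7.3, 0.5]
opening: 0.0335
```

Request:
jog_arm --commands '[{"x": 0, "y": 0, "z": 0.1, "roll": 0}, {"x": 0, "y": 0, "z": 0, "roll": 0}]'

```text
clock: 12.0
tool_pos: [0.6027, -0.0597, 0.1113]
orientation: [179.9, 0.1, 52.0]
force: [2.6, -5.9, 1.0]
opening: 0.033
```

Request:
jog_arm --commands '[{"x": 0, "y": 0, "z": 0.1, "roll": 0}, {"x": 0, "y": 0, "z": 0, "roll": 0}]'

```text
clock: 12.2
tool_pos: [0.6027, -0.0597, 0.111]
orientation: [179.9, 0.1, 52.0]
force: [1.8, -5.8, 5.5]
opening: 0.0331
```

Request:
jog_arm --commands '[{"x": 0, "y": 0, "z": 0, "roll": 0}, {"x": 0, "y": 0, "z": 0.01, "roll": 0.1}, {"x": 0, "y": 0, "z": 0.01, "roll": 0.1}, {"x": 0, "y": 0, "z": 0.01, "roll": 0.1}, {"x": 0, "y": 0, "z": 0.01, "roll": 0.1}, {"x": 0, "y": 0, "z": 0.01, "roll": 0.1}, {"x": 0, "y": 0, "z": 0.01, "roll": 0.1}, {"x": 0, "y": 0, "z": 0.01, "roll": 0.1}, {"x": 0, "y": 0, "z": 0, "roll": 0}]'

```text
clock: 13.1
tool_pos: [0.6022, -0.0593, 0.1103]
orientation: [179.9, 0.0, 11.7]
force: [-1.2, -2.9, 8.5]
opening: 0.033
```

```bash
python3 st.py
```

```text
clock 13.1
joint_pos [ 12.9164  19.6363 -17.1054   0.1075 -53.2827  88.6998]
tool_pos [ 0.6022 -0.0593  0.1103]
orientation [1.799133e+02 2.250000e-02 1.168050e+01]
force [-1.1666 -2.907   8.4504]
moment [-1.3861  0.3997 -0.0674]
opening 0.033
```

Request:
jog_arm --commands '[{"x": 0, "y": 0, "z": 0, "roll": 0.1}, {"x": 0, "y": 0, "z": 0, "roll": 0.1}, {"x": 0, "y": 0, "z": 0, "roll": 0.1}, {"x": 0, "y": 0, "z": 0.01, "roll": 0.1}, {"x": 0, "y": 0, "z": 0.01, "roll": 0.1}, {"x": 0, "y": 0, "z": 0.01, "roll": 0.1}, {"x": 0, "y": 0, "z": 0.01, "roll": 0.1}, {"x": 0, "y": 0, "z": 0.01, "roll": 0.1}, {"x": 0, "y": 0, "z": 0.01, "roll": 0.1}, {"x": 0, "y": 0, "z": 0.01, "roll": 0.1}, {"x": 0, "y": 0, "z": 0.01, "roll": 0.1}, {"x": 0, "y": 0, "z": 0, "roll": 0}]'

```text
clock: 14.3
tool_pos: [0.6025, -0.0582, 0.1093]
orientation: [-180.0, -0.0, -51.3]
force: [-0.7, 2.3, 6.4]
opening: 0.0332
```

Request:
jog_arm --commands '[{"x": 0, "y": 0, "z": 0.01, "roll": 0.1}, {"x": 0, "y": 0, "z": 0.01, "roll": 0.1}, {"x": 0, "y": 0, "z": 0.01, "roll": 0.1}, {"x": 0, "y": 0, "z": 0.01, "roll": 0.1}, {"x": 0, "y": 0, "z": 0.01, "roll": 0.1}, {"x": 0, "y": 0, "z": 0.01, "roll": 0.1}, {"x": 0, "y": 0, "z": 0.01, "roll": 0.1}, {"x": 0, "y": 0, "z": 0.01, "roll": 0.1}, {"x": 0, "y": 0, "z": 0.01, "roll": 0.1}, {"x": 0, "y": 0, "z": 0.01, "roll": 0.1}, {"x": 0, "y": 0, "z": 0, "roll": 0}]'

```text
clock: 15.4
tool_pos: [0.6034, -0.0579, 0.1084]
orientation: [-179.9, 0.0, -108.6]
force: [2.8, 2.1, 5.4]
opening: 0.0334
```

```bash
python3 st.py
```

```text
clock 15.4
joint_pos [ 1.29790e+01  1.97703e+01 -1.71568e+01  2.72000e-02 -5.29428e+01
 -3.16209e+01]
tool_pos [ 0.6034 -0.0579  0.1084]
orientation [-1.798778e+02  4.970000e-02 -1.086256e+02]
force [2.8336 2.0798 5.3591]
moment [ 0.8566 -0.7636 -0.0657]
opening 0.0334
```

Request:
jog_arm --commands '[{"x": 0, "y": 0, "z": 0.01, "roll": 0.1}, {"x": 0, "y": 0, "z": 0.01, "roll": 0.1}, {"x": 0, "y": 0, "z": 0.01, "roll": 0.1}, {"x": 0, "y": 0, "z": 0.01, "roll": 0.1}, {"x": 0, "y": 0, "z": 0.01, "roll": 0.1}, {"x": 0, "y": 0, "z": 0.01, "roll": 0.1}, {"x": 0, "y": 0, "z": 0.01, "roll": 0.1}, {"x": 0, "y": 0, "z": 0.01, "roll": 0.1}, {"x": 0, "y": 0, "z": 0.01, "roll": 0.1}, {"x": 0, "y": 0, "z": 0.01, "roll": 0.1}, {"x": 0, "y": 0, "z": 0.01, "roll": 0.1}, {"x": 0, "y": 0, "z": 0, "roll": 0}]'

```text
clock: 16.6
tool_pos: [0.6042, -0.0585, 0.1075]
orientation: [-179.9, 0.2, -171.6]
force: [5.6, -1.2, 3.2]
opening: 0.0333
```

Request:
jog_arm --commands '[{"x": 0, "y": 0, "z": 0.01, "roll": 0.1}, {"x": 0, "y": 0, "z": 0.01, "roll": 0.1}, {"x": 0, "y": 0, "z": 0.01, "roll": 0.1}, {"x": 0, "y": 0, "z": 0.01, "roll": 0.1}, {"x": 0, "y": 0, "z": 0.01, "roll": 0.1}, {"x": 0, "y": 0, "z": 0.01, "roll": 0.1}, {"x": 0, "y": 0, "z": 0.01, "roll": 0.1}, {"x": 0, "y": 0, "z": 0.01, "roll": 0.1}, {"x": 0, "y": 0, "z": 0.01, "roll": 0.1}, {"x": 0, "y": 0, "z": 0.01, "roll": 0.1}, {"x": 0, "y": 0, "z": 0.01, "roll": 0.1}, {"x": 0, "y": 0, "z": 0, "roll": 0}]'

```text
clock: 17.8
tool_pos: [0.6039, -0.0594, 0.1065]
orientation: [179.9, 0.2, 125.3]
force: [5.1, -5.5, 3.6]
opening: 0.0333
```

```bash
python3 st.py;  python3 - <<'E'
from h import *
s=snap('scene','s4full')
a=s['image'][150:320,200:400,::-1]; cv2.imwrite('pics/s4c.png',cv2.resize(a,None,fx=3.5,fy=3.5,interpolation=cv2.INTER_CUBIC))
E
```

```text
clock 17.8
joint_pos [  12.8937   19.9151  -17.2943    0.1621  -52.6548 -157.6718]
tool_pos [ 0.6039 -0.0594  0.1065]
orientation [1.799235e+02 1.710000e-01 1.253199e+02]
force [ 5.1374 -5.491   3.5524]
moment [-2.1917 -1.7615 -0.0333]
opening 0.0333
```

View pics/s4c.png

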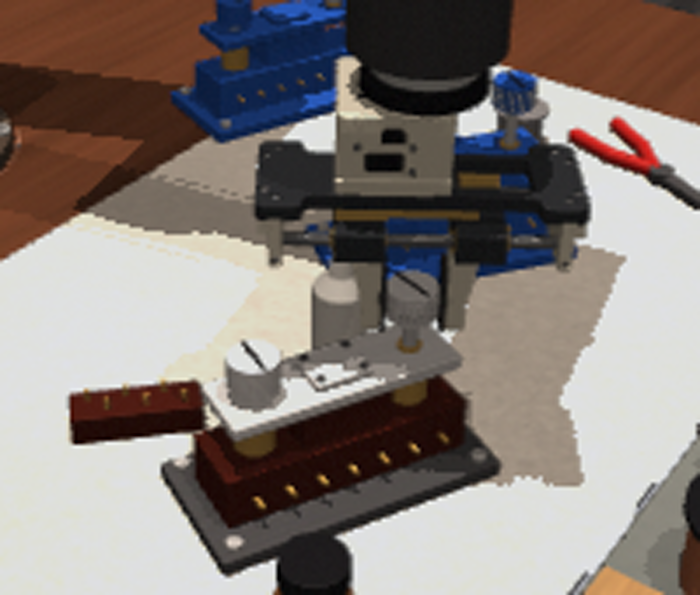

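Request:
jog_arm --commands '[{"x": 0, "y": 0, "z": -0.05, "roll": 0}, {"x": 0, "y": 0, "z": 0, "roll": 0}, {"x": 0, "y": 0, "z": 0, "roll": 0}, {"x": 0, "y": 0, "z": 0, "roll": 0}, {"x": 0, "y": 0, "z": 0, "roll": 0}, {"x": 0, "y": 0, "z": 0, "roll": 0}]' --gripper 8.0

```text
clock: 18.45
tool_pos: [0.6022, -0.058, 0.1056]
orientation: [-180.0, -0.0, 125.5]
force: [0.5, 0.3, 0.2]
opening: 0.0757
```

Request:
jog_arm --commands '[{"x": 0, "y": 0, "z": 0, "roll": -0.15}, {"x": 0, "y": 0, "z": 0, "roll": -0.15}, {"x": 0, "y": 0, "z": 0, "roll": -0.15}, {"x": 0, "y": 0, "z": 0, "roll": -0.15}, {"x": 0, "y": 0, "z": 0, "roll": -0.15}, {"x": 0, "y": 0, "z": 0, "roll": -0.15}, {"x": 0, "y": 0, "z": 0, "roll": -0.15}, {"x": 0, "y": 0, "z": 0, "roll": -0.15}, {"x": 0, "y": 0, "z": 0, "roll": -0.15}, {"x": 0, "y": 0, "z": 0, "roll": -0.15}, {"x": 0, "y": 0, "z": 0, "roll": 0}]'

```text
clock: 19.55
tool_pos: [0.6024, -0.058, 0.1057]
orientation: [180.0, -0.0, -148.4]
force: [-0.9, -0.9, -0.5]
opening: 0.0799
```

```bash
python3 st.py; python3 tgt.py .6032 -.0589 .1065
python3 - <<'E'
from h import *
s=snap('scene')
a=s['image'][150:320,200:400,::-1]; cv2.imwrite('pics/s5c.png',cv2.resize(a,None,fx=3.5,fy=3.5,interpolation=cv2.INTER_CUBIC))
E
```

```text
clock 19.55
joint_pos [ 1.29761e+01  1.99209e+01 -1.73297e+01 -1.00000e-03 -5.27549e+01
 -7.13961e+01]
tool_pos [ 0.6024 -0.058   0.1057]
orientation [ 1.799975e+02 -5.000000e-03 -1.484207e+02]
force [-0.8558 -0.912  -0.5416]
moment [ 0.0067 -0.0417 -0.019 ]
opening 0.0799
tool shift cm [-0.02 -0.12 -0.08]
```

View pics/s5c.png

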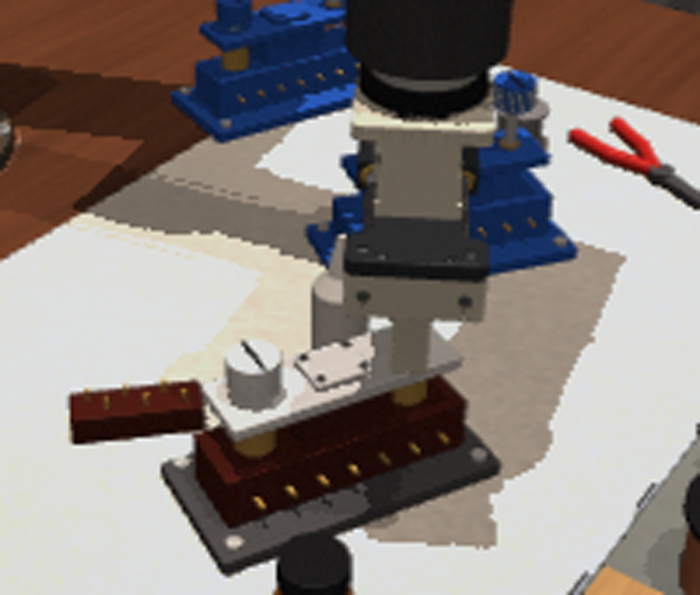

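Request:
jog_arm --commands '[{"x": 0, "y": -0.13, "z": 0, "roll": 0}, {"x": 0, "y": 0, "z": 0, "roll": 0}]'

```text
clock: 19.8
tool_pos: [0.6032, -0.0592, 0.1057]
orientation: [-180.0, -0.0, -148.7]
force: [-0.2, 0.1, 1.1]
opening: 0.0799
```

Request:
jog_arm --commands '[{"x": 0, "y": 0, "z": 0, "roll": 0}, {"x": 0, "y": 0, "z": 0, "roll": 0}, {"x": 0, "y": 0, "z": 0, "roll": 0}, {"x": 0, "y": 0, "z": 0, "roll": 0}, {"x": 0, "y": 0, "z": 0, "roll": 0}, {"x": 0, "y": 0, "z": 0, "roll": 0}, {"x": 0, "y": 0, "z": 0, "roll": 0}, {"x": 0, "y": 0, "z": 0, "roll": 0}]' --gripper 2.5

```text
clock: 20.6
tool_pos: [0.603, -0.0592, 0.1057]
orientation: [180.0, -0.0, -148.6]
force: [-0.9, -0.3, -0.4]
opening: 0.0333
```

```bash
python3 st.py
```

```text
clock 20.6
joint_pos [ 1.28491e+01  1.99861e+01 -1.72283e+01 -1.10000e-03 -5.27910e+01
 -7.14075e+01]
tool_pos [ 0.603  -0.0592  0.1057]
orientation [ 1.799975e+02 -4.800000e-03 -1.485591e+02]
force [-0.94   -0.3313 -0.4208]
moment [-0.0045  0.0246 -0.0162]
opening 0.0333
```

Request:
jog_arm --commands '[{"x": 0, "y": 0, "z": 0.05, "roll": 0}, {"x": 0, "y": 0, "z": 0.05, "roll": 0}, {"x": 0, "y": 0, "z": 0, "roll": 0}]'

```text
clock: 20.9
tool_pos: [0.6032, -0.0591, 0.1055]
orientation: [-180.0, 0.0, -148.5]
force: [-2.3, 1.2, 5.5]
opening: 0.0337
```

Request:
jog_arm --commands '[{"x": 0, "y": 0, "z": 0.01, "roll": 0.1}, {"x": 0, "y": 0, "z": 0.01, "roll": 0.1}, {"x": 0, "y": 0, "z": 0.01, "roll": 0.1}, {"x": 0, "y": 0, "z": 0.01, "roll": 0.1}, {"x": 0, "y": 0, "z": 0.01, "roll": 0.1}, {"x": 0, "y": 0, "z": 0.01, "roll": 0.1}, {"x": 0, "y": 0, "z": 0.01, "roll": 0.1}, {"x": 0, "y": 0, "z": 0.01, "roll": 0.1}, {"x": 0, "y": 0, "z": 0.01, "roll": 0.1}, {"x": 0, "y": 0, "z": 0.01, "roll": 0.1}, {"x": 0, "y": 0, "z": 0, "roll": 0}, {"x": 0, "y": 0, "z": 0, "roll": 0}]'

```text
clock: 22.1
tool_pos: [0.6033, -0.059, 0.1046]
orientation: [180.0, 0.0, 154.1]
force: [-2.9, 1.6, 6.5]
opening: 0.0332
```

```bash
python3 st.py
python3 - <<'E'
from h import *
s=snap('scene')
a=s['image'][150:320,200:400,::-1]; cv2.imwrite('pics/s6c.png',cv2.resize(a,None,fx=3.5,fy=3.5,interpolation=cv2.INTER_CUBIC))
E
```

```text
clock 22.1
joint_pos [ 1.286320e+01  2.004700e+01 -1.731500e+01 -3.000000e-03 -5.259070e+01
 -1.287146e+02]
tool_pos [ 0.6033 -0.059   0.1046]
orientation [1.799686e+02 3.540000e-02 1.541467e+02]
force [-2.8991  1.6282  6.4721]
moment [ 0.6894  0.9003 -0.058 ]
opening 0.0332
```

View pics/s6c.png

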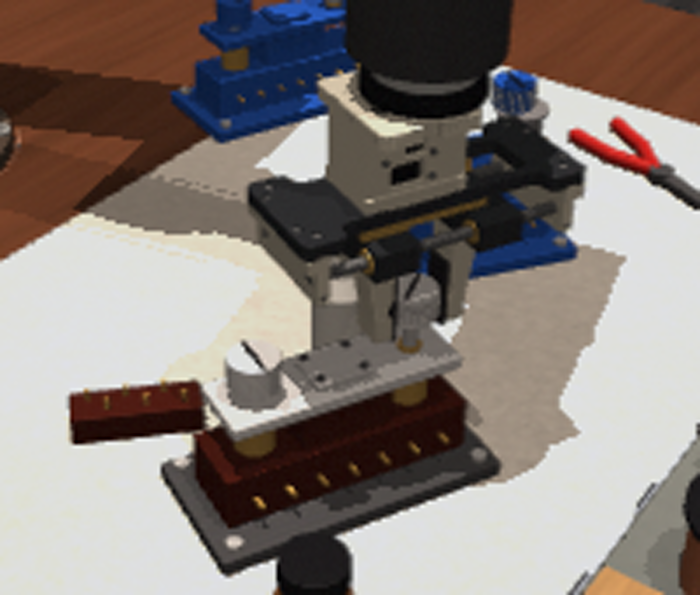

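Request:
jog_arm --commands '[{"x": 0, "y": 0, "z": 0.01, "roll": 0.1}, {"x": 0, "y": 0, "z": 0.01, "roll": 0.1}, {"x": 0, "y": 0, "z": 0.01, "roll": 0.1}, {"x": 0, "y": 0, "z": 0.01, "roll": 0.1}, {"x": 0, "y": 0, "z": 0, "roll": 0.05}, {"x": 0, "y": 0, "z": 0, "roll": 0}, {"x": 0, "y": 0, "z": 0, "roll": 0}, {"x": 0, "y": 0, "z": 0, "roll": 0}, {"x": 0, "y": 0, "z": 0, "roll": 0}]'

```text
clock: 23.05
tool_pos: [0.6033, -0.0589, 0.1042]
orientation: [180.0, 0.0, 128.4]
force: [-2.8, 1.7, 6.4]
opening: 0.0335
```

```bash
python3 st.py
python3 - <<'E'
from h import *
s=snap('scene','s7'); t=snap('top','t7')
im=cv2.resize(s['image'][150:320,200:400,::-1],None,fx=3.5,fy=3.5,interpolation=cv2.INTER_CUBIC)
for z,c in ((.134,(0,0,255)),(.130,(0,255,255)),(.138,(0,255,0))):
    th=np.linspace(0,2*np.pi,60); P=np.c_[.602+.017*np.cos(th),-.0575+.017*np.sin(th),np.full(60,z)]
    q=((proj(s,P)+[.6,-.2]-[200,150])+.5)*3.5-.5
    cv2.polylines(im,[q.astype(np.int32)],True,c,1)
cv2.imwrite('pics/s7c.png',im)
for q in ('flux_bottle','jar','spare_plug'): print(q,[(np.round(d['position'],4),round(d['confidence'],2)) for d in ctrl.search_frame('scene',q)][:2])
E
```

```text
clock 23.05
joint_pos [ 1.286760e+01  2.007330e+01 -1.733680e+01 -3.000000e-03 -5.253700e+01
 -1.544851e+02]
tool_pos [ 0.6033 -0.0589  0.1042]
orientation [1.799513e+02 2.070000e-02 1.283806e+02]
force [-2.8297  1.6722  6.4254]
moment [ 0.6463  0.8261 -0.0267]
opening 0.0335
flux_bottle [(array([0.5284, 0.5731]), 0.81)]
jar [(array([0.5157, 0.7638]), 0.61)]
spare_plug [(array([0.4257, 0.6345]), 0.86)]
```

View pics/s7c.png

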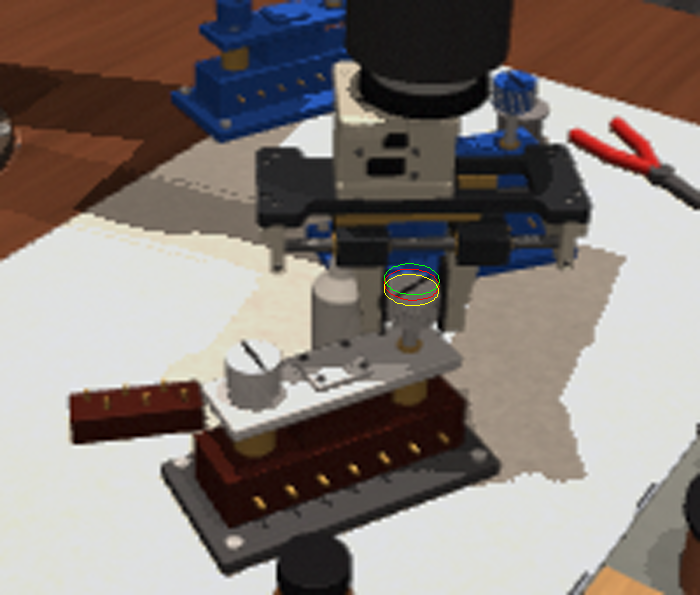

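```bash
python3 -c "
from plant import ctrl
print(ctrl.get_obs()['qvel'].round(2)); print(ctrl.close_job())"
```

```text
[-0.01  0.02 -0.1   0.01 -0.13 -0.01]
the job is handed in; nothing more can be done
None
```

The screw is started by about one turn and the job is handed in, with the gripper still holding its knob. The hand-in gave no verdict, so the result rests on my own readings.

**What I did**
- **Press:** I gripped the pulled-up knob and pressed it down about 12.5 mm, until it stopped on the boss.
- **Backward:** I turned it about 1.8 rad backward under 7–14 N. The force then faded and the screw began to sink, so I pressed it down until it seated, about 4–5 mm below the boss contact. By then it had turned about 2.0 rad back.
- **Forward:** I turned it about 5.0 rad, regripped because the wrist was near its range limit, then turned it another 1.45 rad. That is about 6.45 rad in total, so slightly over one turn from the seated position.

**Last checks**
- **Height:** I put the knob's underside at about 112 mm, within roughly 1 mm. This comes from how far the tool moved down, and a projection of the knob's outline onto the last picture agrees. It is not a direct measurement.
- **Grip:** the opening was 33.5 mm on the 34 mm knob, with about 6 N pressing down. I did not measure the contact force between the fingers and the knob. The grip is fixed at half its maximum.
- **Motion:** the arm was still, apart from noise-level joint speeds.
- **Bystanders:** the scene camera showed the bottle, jar, spare plug and pliers unmoved. I did not check the driver, spool or box again, but the arm stayed well clear of them.
- **Time:** about 23 s of the 64 s allowed.

**Disagreement:** before the regrip, the grip was about 1 mm off centre, which caused side forces up to about 8 N. I corrected the centring when I regripped, and they fell to about 3 N.

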